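# Shut down the balloon inflator after the party

### The arm

A 7-joint arm with a two-finger parallel gripper is mounted at the origin on the work surface. World frame = base frame: x ahead of the robot, y to its left, z up, the work surface at z = 0. Lengths are in m, angles in rad, forces in N, time in s.
With the tool pointing down it reaches from about 0.35 to 0.9 m from the base axis. Payload 8.1 kg.
Tool frame: the origin (TCP) lies at the very end of the fingers, on their centre line; the grasp point (between the pads) lies 19 mm behind it; z points along the fingers, y is the line along which they close (so a half turn about z gives the same grasp; the last joint's range is limited). The gripper opens to 92 mm and grips with 3 to 60 N. Pads are 19 mm wide; open, the fingers measure 130 mm over their backs; the gripper's body (75 mm by 190 mm) begins 47 mm behind the grasp point.
Start: joints at [-1.257, 0.434, 0.025, 1.573, -0.012, 1.134, -0.075], TCP at [0.253, 0.571, 0.197] pointing down, gripper open.
Joint ranges: [-2.62, 2.62], [-0.44, 2.09], [-1.27, 1.32], [0.08, 2.57], [-1.32, 4.46], [0.12, 2], [-2.74, 2.74]. Speed limits (rad/s): [2.22, 2.22, 3.01, 3.01, 3.14, 3.14, 3.14].

### API

Orientations are given as a rotation vector (axis times angle).
In Python, from cell import observe, get_image, sign_off, find_in, trace, place_of gives the robot as it stands. The module is installed in compiled form; this text tells all that it offers.
- The arm moves only by the shell command python3 -m handwheel 'ROWS' [OPENING] [FORCE]. ROWS is JSON, a list of rows, each a list of 6 numbers: the shift along the tool's x, y, z each as a share of 0.02 m, from -1 to 1, then the turn, a rotation vector about the tool's x, y, z each as a share of 4 degrees, from -1 to 1. A call has 1 to 8 rows; each row shifts and turns the commanded pose from where the row before left it, along the tool's axes as they then stand; what a row does not reach is not made up. A row lasts 1/12 s, in which the tool goes at most 41.7 mm and 7.16 degrees, less where a joint would pass 70% of its speed; a pose out of reach is approached as far as the arm can. A call with a number of a shift or a turn outside -1 to 1 is refused whole. A call with a gripper value outside its range is refused whole. OPENING is the opening, from 0 (shut) to 1 (fully open), set as the call begins (- or left out, the last holds). The fingers move at their own pace and stop on an object; FORCE is the grip in N (left out, the last holds). Time passes only in rows, so rows that do not move let the fingers close. It gives the time, the measured TCP pose, the force, the opening and the grip force at its end, in the units of the state.
- observe(): the state, without advancing time (a new reading comes with each control period).
- get_image(name): name is "side" or "top"; returns a dict with "image" (400x640x3 uint8, red, green, blue), "fx", "fy", "cx", "cy" (pixels), "k1" (the pictures are not rectified: a ray, as slopes to the right and down, at radius r is drawn at 1 + k1 r^2 times it, then the intrinsics apply), "position" and "orientation" of the camera in the world. Camera axes: x right, y down, z forward; pixel columns grow to the right and rows downward; lengths in m; the calibration is good to about 2 mm. A picture is of the moment at which its call begins. There is no depth.
- sign_off(): hands the job in; it is judged then, once.
Trained networks look in the newest picture that a camera, given by its name, has taken for a name from the list of things; names that differ only in an ending like _2 or _b are one class to them, and where a whole thing is asked for, a point or a joint stands for the part that bears it (a point fixed in the world has none). Each returns a list of dicts, best first, with "score" (0 to 1); they miss things now and then, are a little off and sometimes report something else, mostly with a low value. They report only what shows in the picture. A call takes as long as a camera call.
- find_in(label, camera): "rect" ([centre column, centre row, width, height] as shares, 0 to 1, of the picture: columns of its width, rows of its height, round what is visible of it).
- trace(label, camera): "region" (400x640 bool, what is visible of it) and "rect" ([centre column, centre row, width, height] as shares, 0 to 1, of the picture: columns of its width, rows of its height, round what is visible of it).
- place_of(label, camera): "point" ([column, row] as shares, 0 to 1, of the picture: columns of its width, rows of its height: a listed point, or the origin of a listed thing).
The state is a dict: "clock": time; "joints": joint angles; "dq": joint speeds; "joint_efforts": joint torques, N m; "position": TCP position; "ee_rot": TCP orientation; "force": force on the tool from outside, world axes, zero at the start; "ft_torque": the same for the moment, N m; "width": opening from 0.0 (shut) to 1.0 (fully open); "gripper_force": force on a finger pad.
Only numpy, scipy, OpenCV 4.12 (cv2) and the standard library are available. Lean on these libraries where they do the work, as an engineer would, in place of code of your own. Each camera call takes 0.05 s, during which the arm holds its last target. There are 200 camera calls.

### The job

Shut down the balloon inflator: first turn the timer knob on its top back, counterclockwise, until it is at its zero stop. Then take the flat gate plate out of its wooden stand and lower it all the way into the slot of the inflator's outlet so that its shoulder rests on the outlet block; guide it down rather than letting it drop, and leave the cup, the tape roll and the balloon weight where they are.

Things in the scene. Friction and masses are not known exactly. Their poses are not given: they have to be found in the camera images.
- inflator: Balloon inflator, fixed. Origin at table level; x to its back, z up. White housing 200 (x) x 170 (y) x 85 mm high, centred at x 0, y -70 mm, with the timer knob on top; grey outlet block 136 x 46 x 100 mm high centred at x 0, y +80 mm, with a slot in its top; a 44 mm thick duct joins them, and a black nozzle on the block reaches y +153 mm. The vented front faces -x.
- timer_grip (a point): Grip point of the timer knob, on its vertical axis, 116 mm above the table. Black disc of 68 mm diameter with a bar grip across it, 66 mm long, 14 mm thick; bar top 12 mm above this point, disc top 20 mm below, housing top 31 mm below. A white line and pointer tip mark one end of the bar. The frame turns with the knob: x along the bar, -x is the marked end.
- timer (a joint): Knob angle, rad: 0 at the zero stop, where the bar's marked end points to the inflator's front (its -x), at the first dial mark beside a small dark pin; grows clockwise seen from above, to 4.4. Turn it counterclockwise seen from above to go to zero. No spring, light friction (0.06 N m), stays where left, cannot pass zero.
- gate_mouth (a point): Centre of the slot's mouth in the top of the outlet block, 100 mm above the table. Axes as the inflator's: the slot is 96 mm along x, 12 mm along y and 80 mm deep, with straight walls.
- plate: Gate plate, 110 to 225 g. Origin mid lower edge, z up, x along its width, y its normal; both faces and both ends alike. Aluminium blade 90 (x) x 6 (y) x 70 mm high, then a shoulder bar 120 mm long, 10 mm thick at height 70 to 80 mm, then a black grip 70 mm wide, 16 mm thick at height 80 to 120 mm. Starts upright in the stand.
- stand: Wooden stand, 140 (x) x 60 (y) x 40 mm high, fixed to the table, at the left or the right of the inflator. Origin at table level, in its middle. A slot 94 x 10 mm, 30 mm deep, in its top holds the plate upright, with the plate's lower edge 10 mm above the table.
- cup: White plastic cup standing on the table, 84 mm across the rim, 100 mm high, origin at the middle of its underside; to be left alone.
- tape: Grey roll of tape lying flat, 110 mm across, 45 mm high, origin at the middle of its underside; to be left alone.
- weight: Brass balloon weight, a cone with a knob, 90 mm across, 90 mm high, origin at the middle of its underside; to be left alone.

How it is judged:
On the way, in this order (a step that is already met when the one before it is completed fails the run):
1. the timer knob is back at its zero stop (within 0.08 rad) (value of joint timer below 0.08 rad), for 0.2 s.
2. the gate plate is in the outlet slot down to its shoulder (z of plate in the frame of gate_mouth below -0.066 m and horizontal distance between plate and gate_mouth below 0.012 m), for 0.2 s.
At the end, for the whole second after the job is handed in: The timer knob is within 0.08 rad of its zero stop; the gate plate stands still and upright (within 0.12 rad) in the outlet slot, its lower edge at least 66 mm below the slot's mouth (70 mm when the shoulder rests on the block) and within 12 mm of the slot's middle (all of step 2 and value of joint timer below 0.08 rad and angle between the x axis of plate and the x axis of inflator, either way round below 0.12 rad and angle between plate's own z axis and vertical below 0.12 rad and linear speed of plate below 0.02 m/s); the robot touches nothing.
It fails at once if the plate is dropped into the slot (faster than 0.6 m/s with its lower edge inside it) (z of plate in the frame of gate_mouth below 0 m and horizontal distance between plate and gate_mouth below 0.02 m and linear speed of plate above 0.6 m/s).
It fails at once if the cup is displaced by more than 30 mm (distance of cup from where it was at the start of the episode above 0.03 m).
It fails at once if the tape roll is displaced by more than 30 mm (distance of tape from where it was at the start of the episode above 0.03 m).
It fails at once if the balloon weight is displaced by more than 30 mm (distance of weight from where it was at the start of the episode above 0.03 m).
It also fails if it takes over 72 s, if anything falls off the work surface, if the arm or the gripper's body presses on something with over 40 N, if the wrist force passes 120 N, or if a joint passes its speed limit or range.

## Working session

There is one attempt and no reset: what is moved stays moved. The work goes in short steps, Python scripts to look and compute and a shell command to move; the robot and the scene stay as the last step left them, time stands still between calls to the robot, and variables do not carry over. Pictures are saved under pics/ and viewed, at most 10 in all, crops included, and the job is handed in when it is done.

```bash
mkdir -p pics; cat > h.py <<'E'
import numpy as np, cv2
from scipy.spatial.transform import Rotation as R
from cell import *
def cam(n):
    g=get_image(n); return g
def rot(g):
    o=np.array(g["orientation"],float)
    if o.shape==(3,3): return o
    return R.from_rotvec(o).as_matrix() if o.size==3 else R.from_quat(o).as_matrix()
def px2w(g,u,v,z):
    x=(u-g["cx"])/g["fx"]; y=(v-g["cy"])/g["fy"]; s=np.hypot(x,y); r=s
    for _ in range(20): r=s/(1+g["k1"]*r*r)
    k=r/s if s>0 else 1
    d=rot(g)@np.array([x*k,y*k,1]); p=np.array(g["position"])
    return p+d*(z-p[2])/d[2]
def w2px(g,P):
    q=rot(g).T@(np.array(P)-np.array(g["position"])); x,y=q[0]/q[2],q[1]/q[2]; f=1+g["k1"]*(x*x+y*y)
    return g["fx"]*x*f+g["cx"], g["fy"]*y*f+g["cy"]
E
python3 - <<'E'
from h import *
for n in("top","side"):
    g=cam(n); cv2.imwrite(f"pics/{n}0.png",g["image"][:,:,::-1])
    print(n,{k:v for k,v in g.items() if k!="image"})
    for l,z in(("inflator",0),("timer_grip",.116),("gate_mouth",.1),("plate",.01),("stand",0),("cup",0),("tape",0),("weight",0)):
        for r in place_of(l,n)[:1]:
            u,v=r["point"][0]*640,r["point"][1]*400
            print(l,round(r["score"],2),round(u),round(v),px2w(g,u,v,z).round(3))
print(observe())
E
```

```text
top {'fx': 361.5726875130657, 'fy': 361.5726875130657, 'cx': 313.4222239994197, 'cy': 199.6275301442106, 'k1': -0.0709717970937054, 'position': array([ 0.4734046 , -0.01053639,  1.05261946]), 'orientation': array([-2.15509482,  2.16589978, -0.04346174])}
inflator 0.87 330 221 [ 0.497 -0.015  0.   ]
timer_grip 0.78 361 219 [ 0.5   -0.095  0.116]
gate_mouth 0.55 302 216 [0.509 0.058 0.1  ]
plate 0.68 437 229 [ 0.47  -0.321  0.01 ]
stand 0.97 430 227 [ 0.476 -0.305  0.   ]
cup 0.81 212 237 [0.45  0.331 0.   ]
tape 0.62 454 163 [ 0.665 -0.38   0.   ]
weight 0.86 188 156 [0.693 0.412 0.   ]
side {'fx': 430.0736512817702, 'fy': 430.0736512817702, 'cx': 311.1607209749318, 'cy': 191.83448881101265, 'k1': -0.07522701876141752, 'position': array([-0.15163494, -0.66966199,  0.88010751]), 'orientation': array([-2.08996078,  0.91095293, -0.43315031])}
inflator 0.8 302 231 [ 0.5   -0.018  0.   ]
timer_grip 0.67 321 212 [ 0.502 -0.09   0.116]
gate_mouth 0.64 284 189 [0.517 0.068 0.1  ]
plate 0.86 384 290 [ 0.477 -0.33   0.01 ]
stand 0.55 379 293 [ 0.47  -0.322  0.   ]
cup 0.58 219 188 [0.461 0.327 0.   ]
tape 0.67 439 261 [ 0.67 -0.38  0.  ]
weight 0.71 257 146 [0.716 0.429 0.   ]
{'clock': 0.9, 'joints': array([-1.25661592,  0.43448843,  0.02501368,  1.57322057, -0.01159656,
        1.13398762, -0.0751121 ]), 'dq': array([8.75576377e-04, 1.00650056e-03, 1.09286612e-04, 3.33133276e-04,
       1.26724446e-05, 9.41948874e-04, 4.20089314e-04]), 'joint_efforts': array([-7.15972510e-04, -6.67655826e+01,  9.83005576e-01, -3.14819670e+01,
       -6.09583687e-02,  3.25124385e-02, -1.63467286e-05]), 'position': array([0.25304901, 0.57149125, 0.19734122]), 'ee_rot': array([6.50109864e-01, 3.07356446e+00, 6.00941555e-05]), 'force': array([-0.72168657,  0.29481225, -0.01655891]), 'ft_torque': array([-0.01844681, -0.01268489, -0.04410471]), 'gripper_force': 0.0, 'width': 1.0002281350473214}
```

View pics/top0.png

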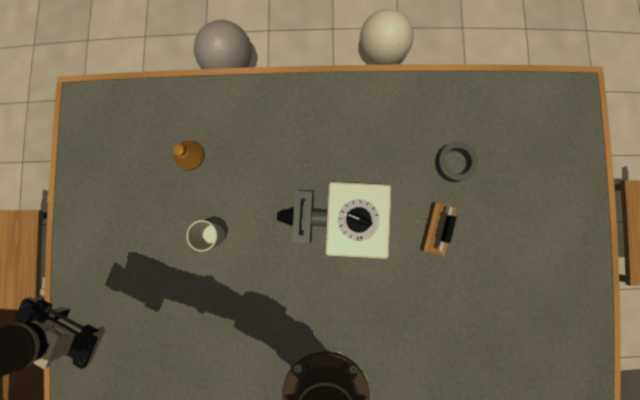

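View pics/side0.png

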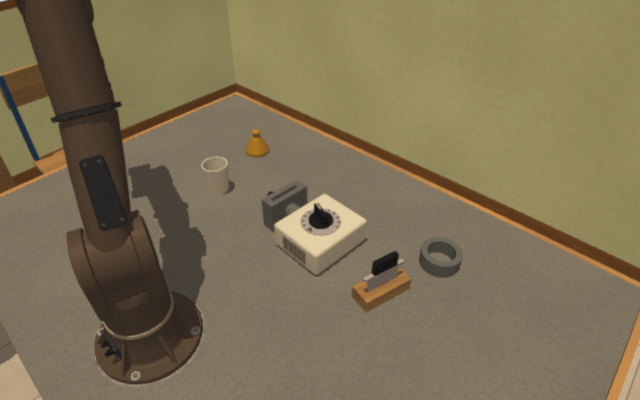

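Both views show the inflator in the middle (top view 330,220), the stand at its right (440,228), the cup and weight at the left, and the tape at (456,162). Next I enlarge these for the angles.

```bash
cat > look.py <<'E'
from h import *
import sys
g=cam("top"); np.save("top.npy",g,allow_pickle=True)
im=g["image"][:,:,::-1]
a=cv2.resize(im[175:265,270:400],None,fx=6,fy=6,interpolation=cv2.INTER_CUBIC)
cv2.imwrite("pics/top_a.png",a[:,:])
b=cv2.resize(im[190:265,410:470],None,fx=7,fy=7,interpolation=cv2.INTER_CUBIC); cv2.imwrite("pics/top_b.png",b)
# housing top outline (white)
h=im[175:265,315:400].astype(int); m=(h.min(2)>140).astype(np.uint8)
c=max(cv2.findContours(m,0,2)[0],key=cv2.contourArea)+np.array([315,175])
W=np.array([px2w(g,u,v,.085)[:2] for u,v in c[:,0]],np.float32)
print("housing",cv2.minAreaRect(W))
for l,z in(("plate",.12),("stand",.04)):
    t=trace(l,"top")[0]; v,u=np.nonzero(t["region"]); W=np.array([px2w(g,*p,z)[:2] for p in zip(u,v)],np.float32); print(l,cv2.minAreaRect(W))
E
python3 look.py
```

```text
housing ((0.49736690521240234, -0.09052529186010361), (0.1605134904384613, 0.19017864763736725), 86.66400146484375)
plate ((0.47124066948890686, -0.3110230267047882), (0.04010473191738129, 0.11577665060758591), 72.89808654785156)
stand ((0.47291427850723267, -0.3151109218597412), (0.0689927190542221, 0.1421082317829132), 73.89205932617188)
```

View pics/top_a.png

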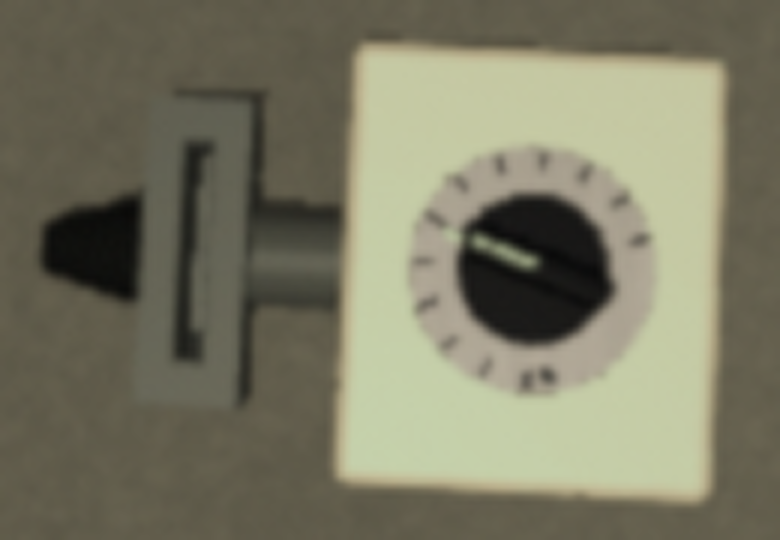

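View pics/top_b.png

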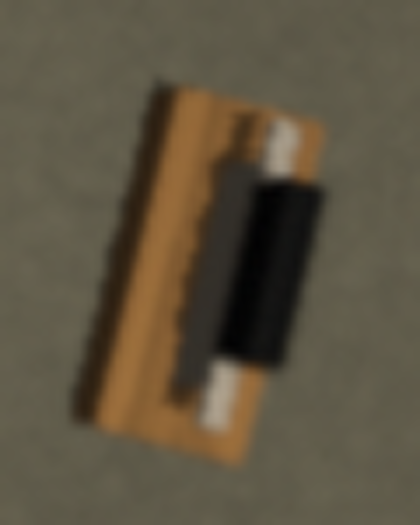

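The knob's white mark points left and slightly up, about 1.9 rad from zero (pin at crop 540,380). The slot mouth's corners are about (185–213,143) and (175–203,360) in crop a, and the plate grip is centred at about (270,272) in crop b. Next I compute poses and overlay them on both views to check.

```bash
cat > ov.py <<'E'
from h import *
yaw=np.radians(-3.3); gm=np.array([.506,.059])
gt=np.load("top.npy",allow_pickle=True).item()
f=lambda x,y,z,o=(270,175),s=6: px2w(gt,o[0]+(x+.5)/s-.5,o[1]+(y+.5)/s-.5,z)[:2]
c=[f(185,143,.1),f(213,143,.1),f(203,360,.1),f(175,360,.1)]
gm=np.mean(c,0); d=(c[0]+c[1]-c[2]-c[3]); print("gm",gm,"yaw",np.degrees(np.arctan2(d[1],d[0])))
k=f(533,268,.096); print("disc",k)
a,b=f(452,234,.128),f(612,292,.128); e=a-b
print("bar",a,b,(a+b)/2,np.degrees(np.arctan2(e[1],e[0])))
w=lambda x,y,z:f(x,y,z,(410,190),7)
# grip top corners
G=[w(260,180,.12),w(325,187,.12),w(283,367,.12),w(218,357,.12)]
print("grip",np.mean(G,0)); e=G[0]+G[1]-G[2]-G[3]; pyaw=np.arctan2(e[1],e[0]);print(np.degrees(pyaw),np.linalg.norm(e)/2)
# shoulder ends
s=[w(283,122,.08),w(213,428,.08)]; e=s[0]-s[1]; print("shoulder",np.mean(s,0),np.linalg.norm(e),np.degrees(np.arctan2(e[1],e[0])))
def box(im,g,c,yw,sx,sy,z,col,o,sc):
    P=[[-1,-1],[1,-1],[1,1],[-1,1]]; r=np.array([[np.cos(yw),-np.sin(yw)],[np.sin(yw),np.cos(yw)]])
    q=[w2px(g,[*(c+r@np.array([p[0]*sx/2,p[1]*sy/2])),z]) for p in P]
    q=((np.array(q)-o+.5)*sc-.5)
    cv2.polylines(im,[np.int32(q*16)],True,col,1,cv2.LINE_AA,4)
gs=cam("side")
yv=np.array([-np.sin(yaw),np.cos(yaw)]); org=gm-.08*yv
pc=np.mean(s,0)
print("org",org,"housing c",org-.07*yv)
out=[]
for g,o,sz in((gt,(270,180),(200,85)),(gs,(255,170),(160,140))):
    sc=800//sz[0]
    im=cv2.resize(np.ascontiguousarray(g["image"][o[1]:o[1]+sz[1],o[0]:o[0]+sz[0],::-1]),None,fx=sc,fy=sc,interpolation=cv2.INTER_CUBIC)
    o=np.array(o)
    box(im,g,gm,yaw,.096,.012,.1,(0,0,255),o,sc); box(im,g,gm,yaw,.136,.046,.1,(0,255,0),o,sc)
    box(im,g,org-.07*yv,yaw,.2,.17,.085,(255,0,0),o,sc)
    box(im,g,pc,pyaw,.07,.016,.12,(0,0,255),o,sc); box(im,g,pc,pyaw,.12,.01,.08,(0,255,0),o,sc); 
    cv2.imwrite("pics/ov%d.png"%len(out),im); out.append(1)
E
python3 ov.py
```

```text
gm [0.50639151 0.05861309] yaw -2.7022063955453386
disc [ 0.49836663 -0.09025273]
bar [ 0.51216343 -0.05339334] [ 0.48718161 -0.12088617] [ 0.49967252 -0.08713976] 69.68845476699886
grip [ 0.47257223 -0.31843956]
-14.935433349714643 0.0673180192500787
shoulder [ 0.47190034 -0.32270317] 0.1201348491342297 -14.53612831620611
org [ 0.50178639 -0.02125425] housing c [ 0.49775691 -0.09113818]
```

View pics/ov1.png

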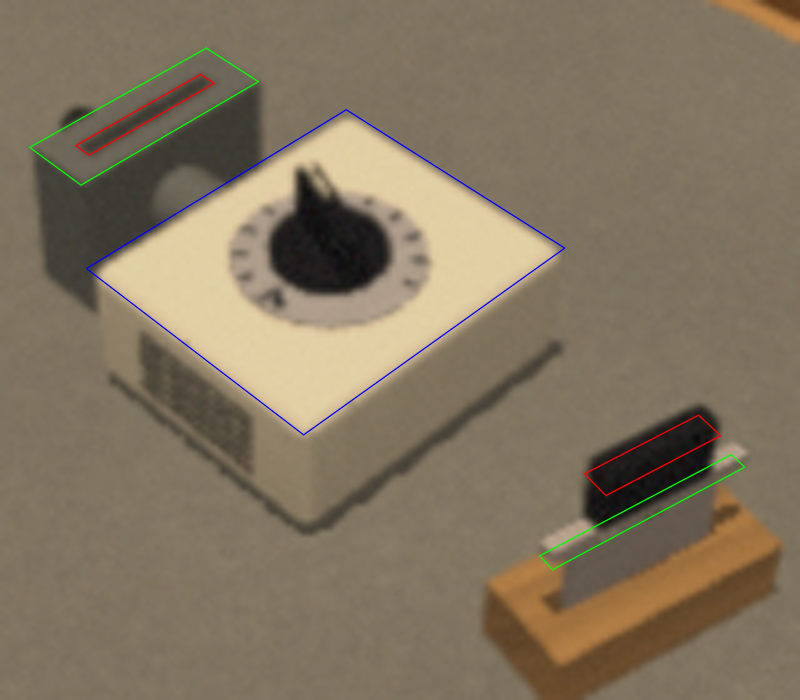

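View pics/ov0.png

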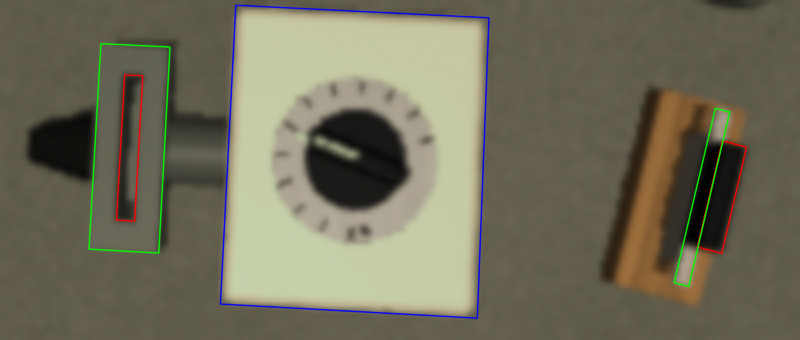

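The inflator model lies right on the picture in both views. The plate overlay was drawn 10 mm too low, which puts the plate at about (0.472, -0.3195) with yaw -14.7°. Next I turn the tool square to the knob bar and travel over.

```bash
cat > to.py <<'E'
from h import *
import sys
# to.py x y z yawdeg(of tool y): shift in 20mm units along the tool axes, turn in 4deg units
x,y,z,w=map(float,sys.argv[1:5]); s=observe(); M=R.from_rotvec(s["ee_rot"]).as_matrix()
p=np.array(s["position"]); a=np.radians(w); Y=np.array([np.cos(a),np.sin(a),0]); Z=np.array([0,0,-1]); T=np.c_[np.cross(Y,Z),Y,Z]
d=np.array([x,y,z])-p
print("t",round(s["clock"],2),"p",p.round(4),"yaw",np.degrees(np.arctan2(M[1,1],M[0,1])).round(2),"F",np.round(s["force"],1),"mz",round(s["ft_torque"][2],2),"w",round(s["width"],3),"q7",s["joints"][6].round(2))
print("shift now",(M.T@d/.02).round(2),"shift after turn",(T.T@d/.02).round(2),"turn",(np.degrees(R.from_matrix(M.T@T).as_rotvec())/4).round(2))
E
H="python3 -m handwheel"
$H '[[0,0,0,0,0,1],[0,0,0,0,0,1],[0,0,0,0,0,1],[0,0,0,0,0,1],[0,0,0,0,0,1],[0,0,0,0,0,1],[0,0,0,0,0,1],[0,0,0,0,0,1]]' 1 20
$H '[[0,0,0,0,0,1],[0,0,0,0,0,1],[0,0,0,0,0,1],[0,0,0,0,0,1],[0,0,0,0,0,1],[0,0,0,0,0,1],[0,0,0,0,0,1],[0,0,0,0,0,1]]'
$H '[[0,0,0,0,0,1],[0,0,0,0,0,1],[0,0,0,0,0,1],[0,0,0,0,0,1],[0,0,0,0,0,1],[0,0,0,0,0,0.6],[0,0,0,0,0,0]]'
python3 to.py .4985 -.0905 .197 -20.3
```

```text
clock: 1.77
position: [0.253, 0.5715, 0.1974]
ee_rot: [-1.477, -2.773, -0.0]
force: [0.7, -0.1, 0.1]
width: 0.998
gripper_force: 0.0
clock: 2.43
position: [0.253, 0.5715, 0.1974]
ee_rot: [-2.184, -2.258, -0.0]
force: [0.1, 0.1, 0.7]
width: 0.997
gripper_force: 0.0
clock: 3.02
position: [0.2529, 0.5716, 0.1973]
ee_rot: [2.58, 1.793, 0.0]
force: [0.1, 0.1, -0.5]
width: 1.002
gripper_force: 0.0
t 3.02 p [0.2529 0.5716 0.1973] yaw -20.39 F [ 0.1  0.1 -0.5] mz 0.01 w 1.002 q7 -1.44
shift now [-2.675e+01  2.304e+01  2.000e-02] shift after turn [-2.679e+01  2.300e+01  2.000e-02] turn [ 0.    0.   -0.02]
```

```bash
H="python3 -m handwheel"
($H '[[-1,0.86,0,0,0,0],[-1,0.86,0,0,0,0],[-1,0.86,0,0,0,0],[-1,0.86,0,0,0,0],[-1,0.86,0,0,0,0],[-1,0.86,0,0,0,0],[-1,0.86,0,0,0,0],[-1,0.86,0,0,0,0]]'
$H '[[-1,0.86,0,0,0,0],[-1,0.86,0,0,0,0],[-1,0.86,0,0,0,0],[-1,0.86,0,0,0,0],[-1,0.86,0,0,0,0],[-1,0.86,0,0,0,0],[-1,0.86,0,0,0,0],[-1,0.86,0,0,0,0]]'
$H '[[-1,0.86,0,0,0,0],[-1,0.86,0,0,0,0],[-1,0.86,0,0,0,0],[-1,0.86,0,0,0,0],[-1,0.86,0,0,0,0],[-1,0.86,0,0,0,0],[-1,0.86,0,0,0,0],[-0.75,0.7,0,0,0,0]]'
$H '[[-1,0.86,0,0,0,0],[-1,0.86,0,0,0,0],[-0.9,0.8,0,0,0,0],[0,0,0,0,0,0]]') | grep pos
python3 to.py .4985 -.0905 .102 -20.3
```

```text
position: [0.327, 0.3726, 0.1975]
position: [0.4006, 0.1747, 0.1976]
position: [0.473, -0.0182, 0.1976]
position: [0.5009, -0.093, 0.1979]
t 5.35 p [ 0.5009 -0.093   0.1979] yaw -20.48 F [-1.   0.6  0.4] mz -0.0 w 0.999 q7 -0.03
shift now [ 0.08 -0.17  4.8 ] shift after turn [ 0.08 -0.15  4.8 ] turn [ 0.04  0.03 -0.05]
```

```bash
H="python3 -m handwheel"
$H '[[0.08,-0.17,1,0,0,0],[0,0,1,0,0,0],[0,0,1,0,0,0],[0,0,1,0,0,0],[0,0,0.8,0,0,0],[0,0,0,0,0,0]]' | tail -5
python3 to.py .4985 -.0905 .102 -20.3
$H '[[0,0,0,0,0,0],[0,0,0,0,0,0],[0,0,0,0,0,0],[0,0,0,0,0,0],[0,0,0,0,0,0],[0,0,0,0,0,0],[0,0,0,0,0,0],[0,0,0,0,0,0]]' 0 15
python3 to.py .4985 -.0905 .102 -20.3
```

```text
position: [0.495, -0.0843, 0.0989]
ee_rot: [-2.574, -1.796, 0.006]
force: [-0.4, -0.1, 0.4]
width: 1.001
gripper_force: 0.0
t 5.85 p [ 0.495  -0.0843  0.0989] yaw -20.18 F [-0.4 -0.1  0.4] mz 0.01 w 1.001 q7 0.07
shift now [-0.23  0.27 -0.16] shift after turn [-0.23  0.27 -0.16] turn [-0.06  0.02  0.03]
clock: 6.52
position: [0.4972, -0.0852, 0.1015]
ee_rot: [2.578, 1.796, 0.0]
force: [-0.2, 0.9, 0.2]
width: 0.465
gripper_force: 0.0
t 6.52 p [ 0.4972 -0.0852  0.1015] yaw -20.28 F [-0.2  0.9  0.2] mz 0.0 w 0.465 q7 0.07
shift now [-0.23  0.15 -0.03] shift after turn [-0.23  0.15 -0.03] turn [ 0.   -0.    0.01]
```

```bash
H="python3 -m handwheel"
$H '[[-0.23,0.15,0,0,0,0],[0,0,0,0,0,0],[0,0,0,0,0,0],[0,0,0,0,0,0],[0,0,0,0,0,0],[0,0,0,0,0,0],[0,0,0,0,0,0],[0,0,0,0,0,0]]' 0 15
python3 to.py .4985 -.0905 .102 -20.3
```

```text
clock: 7.18
position: [0.4983, -0.0905, 0.1013]
ee_rot: [-2.578, -1.796, -0.0]
force: [0.4, -0.7, 0.7]
width: 0.002
gripper_force: 0.0
t 7.18 p [ 0.4983 -0.0905  0.1013] yaw -20.28 F [ 0.4 -0.7  0.7] mz -0.01 w 0.002 q7 0.08
shift now [ 0.    0.01 -0.03] shift after turn [ 0.    0.01 -0.03] turn [-0.   -0.    0.01]
```

```bash
python3 - <<'E'
from h import *
a=cam("side")["image"][150:270,255:385,::-1]; b=cam("top")["image"][160:270,290:420,::-1]
a=cv2.resize(a,(400,369),interpolation=2); b=cv2.resize(b,(400,338),interpolation=2)
cv2.imwrite("pics/k1.png",np.hstack([a[:338],b]))
E
```

```text
(no output)
```

View pics/k1.png

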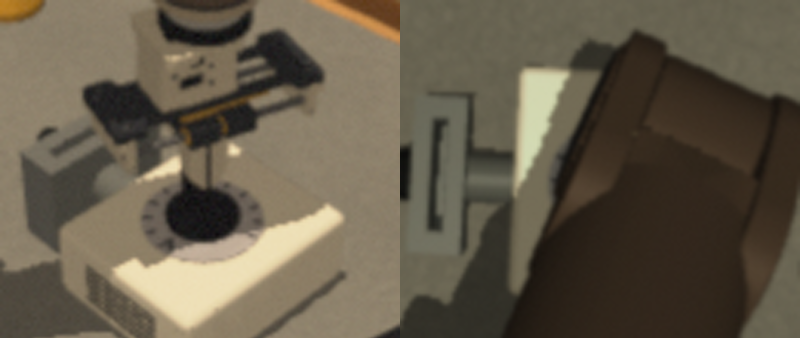

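The picture shows the fingers shut above the knob, with the tip at about (200,190) in the left half, seemingly above or behind the bar. I check this by projecting known points.

```bash
python3 - <<'E'
from h import *
g=cam("side"); print(observe()["width"],observe()["gripper_force"])
o=np.array([255,150]); sc=400/130
f=lambda *P:((np.array(w2px(g,P))-o+.5)*sc).round()
for n,P in dict(tcp=(.4983,-.0905,.1013),tcp13=(.4983,-.0905,.131),tcp16=(.4983,-.0905,.161),marked=(.5100,-.0595,.128),unm=(.487,-.1215,.128),disc=(.4983,-.0905,.096)).items(): print(n,f(*P))
im=g["image"][185:235,295:350,::-1]; im=cv2.resize(im,None,fx=12,fy=12,interpolation=2)
cv2.imwrite("pics/k2.png",im)
E
```

```text
0.006992676879953201 0.0
tcp [201. 206.]
tcp13 [201. 181.]
tcp16 [202. 154.]
marked [184. 161.]
unm [220. 206.]
disc [201. 211.]
```

View pics/k2.png

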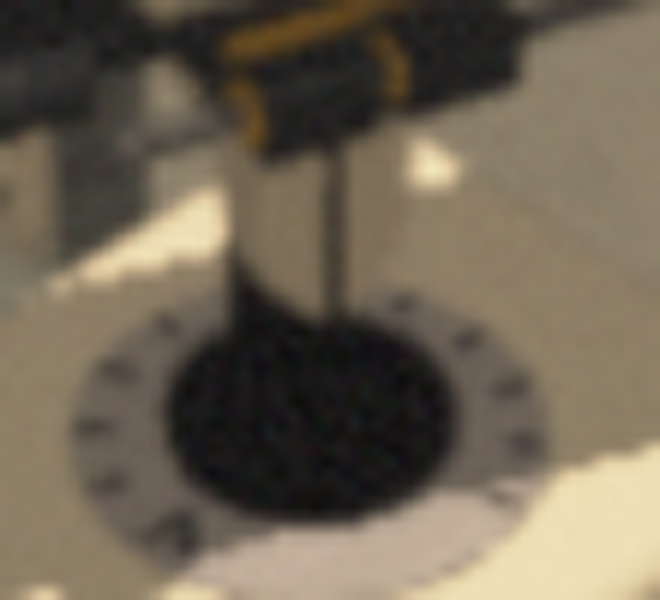

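```bash
H="python3 -m handwheel"
$H '[[0,0,0,0,0,-1],[0,0,0,0,0,-1],[0,0,0,0,0,-1],[0,0,0,0,0,-1],[0,0,0,0,0,0],[0,0,0,0,0,0]]'
python3 to.py .4985 -.0905 .102 -4.3
python3 - <<'E'
from h import *
a=cam("side")["image"][185:235,295:350,::-1]; im=cv2.resize(a,None,fx=7,fy=7,interpolation=2)
b=cv2.imread("pics/k2.png"); b=cv2.resize(b,(385,350))
cv2.imwrite("pics/k3.png",np.hstack([b,im]))
E
```

```text
clock: 7.83
position: [0.4983, -0.0906, 0.1014]
ee_rot: [-2.305, -2.134, -0.0]
force: [-0.0, -0.6, -0.1]
width: 0.003
gripper_force: 0.0
t 7.83 p [ 0.4983 -0.0906  0.1014] yaw -4.41 F [-0.  -0.6 -0.1] mz -0.06 w 0.003 q7 0.31
shift now [ 0.01  0.01 -0.03] shift after turn [ 0.01  0.01 -0.03] turn [ 0.   -0.   -0.03]
```

View pics/k3.png

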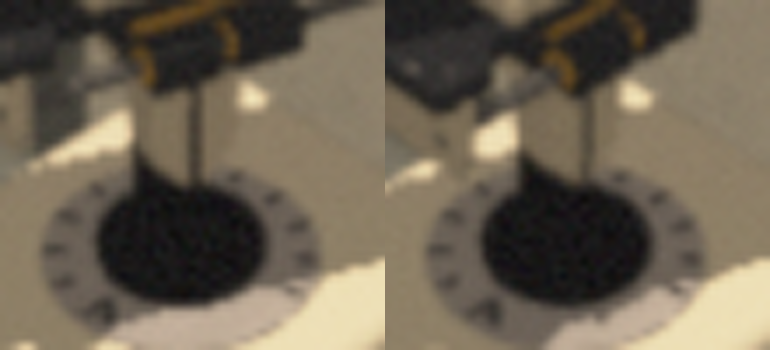

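The picture shows little by itself, but the wrist moment is now -0.06 N m, exactly the knob's friction. So the bar is held, and the width and pad readings can't be trusted. I keep turning and watch the moment for the stop.

```bash
H="python3 -m handwheel"
for i in 1 2; do $H '[[0,0,0,0,0,-1],[0,0,0,0,0,-1],[0,0,0,0,0,-1],[0,0,0,0,0,-1],[0,0,0,0,0,-1],[0,0,0,0,0,-1],[0,0,0,0,0,-1],[0,0,0,0,0,-1]]' >/dev/null
python3 to.py .4985 -.0905 .102 86.7; done
$H '[[0,0,0,0,0,-1],[0,0,0,0,0,-1],[0,0,0,0,0,-1],[0,0,0,0,0,-1],[0,0,0,0,0,0],[0,0,0,0,0,0]]' >/dev/null
python3 to.py .4985 -.0905 .102 86.7
```

```text
t 8.55 p [ 0.4983 -0.0906  0.1013] yaw 27.79 F [ 0.3 -0.1  0.9] mz 0.01 w 0.01 q7 0.79
shift now [-0.    0.01 -0.04] shift after turn [-0.01  0.   -0.04] turn [ -0.    -0.   -14.73]
t 9.22 p [ 0.4983 -0.0906  0.1012] yaw 59.78 F [ 0.4 -0.4 -0.8] mz -0.01 w 0.007 q7 1.27
shift now [-0.01  0.01 -0.04] shift after turn [-0.01  0.01 -0.04] turn [-0.   -0.   -6.73]
t 9.72 p [ 0.4983 -0.0907  0.1013] yaw 75.51 F [ 0.1 -0.3  0.7] mz 0.04 w 0.002 q7 1.51
shift now [-0.01  0.01 -0.04] shift after turn [-0.01  0.01 -0.04] turn [ 0.  -0.  -2.8]
```

```bash
H="python3 -m handwheel"
$H '[[0,0,0,0,0,-1],[0,0,0,0,0,-1],[0,0,0,0,0,-1],[0,0,0,0,0,-0.5],[0,0,0,0,0,0]]' >/dev/null
python3 to.py .4985 -.0905 .102 86.7
$H '[[0,0,0,0,0,-1],[0,0,0,0,0,-0.5],[0,0,0,0,0,0],[0,0,0,0,0,0]]' >/dev/null
python3 to.py .4985 -.0905 .102 86.7
```

```text
t 10.13 p [ 0.4983 -0.0906  0.1013] yaw 89.63 F [-0.  -0.5 -0.2] mz -0.04 w 0.008 q7 1.73
shift now [-0.01  0.01 -0.04] shift after turn [-0.01  0.01 -0.04] turn [ 0.   -0.    0.73]
t 10.47 p [ 0.4983 -0.0906  0.1013] yaw 95.5 F [-0.   0.1  0.3] mz 0.02 w 0.004 q7 1.82
shift now [-0.01  0.   -0.04] shift after turn [-0.01  0.   -0.04] turn [ 0.  -0.   2.2]
```

No stop torque, so the bar isn't between the fingers. I raise the tool and compare where the fingertips appear with where they should.

```bash
H="python3 -m handwheel"
$H '[[0,0,-1,0,0,0],[0,0,-1,0,0,0],[0,0,-1,0,0,0],[0,0,-1,0,0,0],[0,0,-1,0,0,0],[0,0,0,0,0,0],[0,0,0,0,0,0],[0,0,0,0,0,0]]' >/dev/null
python3 to.py .4985 -.0905 .102 86.7
python3 - <<'E'
from h import *
g=cam("side"); p=observe()["position"]; print("tcp px",w2px(g,p))
o=(265,130); im=np.ascontiguousarray(g["image"][o[1]:o[1]+120,o[0]:o[0]+100,::-1]); im=cv2.resize(im,None,fx=5,fy=5,interpolation=2)
q=(np.array(w2px(g,p))-o+.5)*5; cv2.circle(im,tuple(np.int32(q)),4,(0,0,255),1)
t=cam("top"); b=cv2.resize(np.ascontiguousarray(t["image"][190:250,325:385,::-1]),(300,300),interpolation=2)
c=np.zeros((600,300,3),np.uint8); c[:300]=b; cv2.imwrite("pics/k4.png",np.hstack([im,c]))
E
```

```text
t 11.13 p [ 0.4979 -0.0904  0.2007] yaw 95.63 F [ 0.1 -0.4 -0.1] mz -0.0 w 0.004 q7 1.79
shift now [-0.03 -0.01  4.94] shift after turn [-0.03 -0.    4.94] turn [ 0.   -0.01  2.23]
tcp px (np.float64(320.0051760175868), np.float64(187.83465901515373))
```

View pics/k4.png

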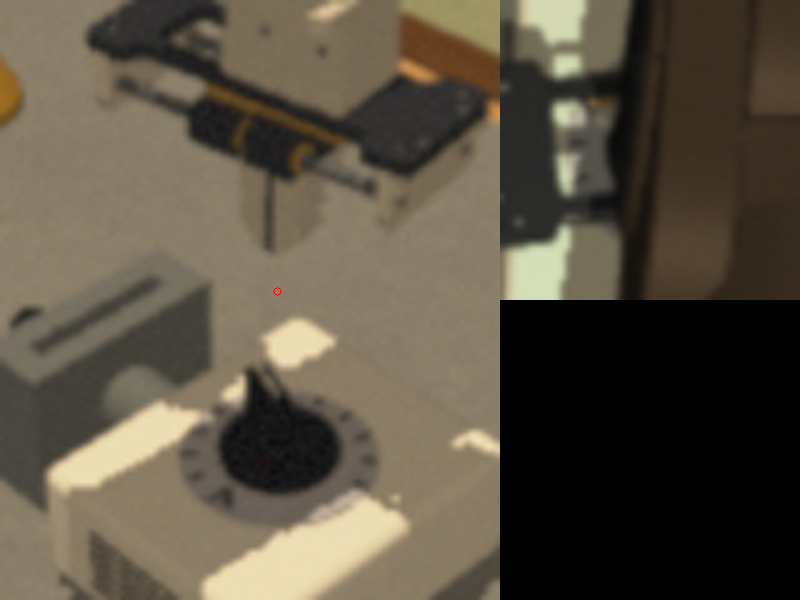

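The fingertips appear about 8 px higher (270,250) than the reported TCP projects (277,291), and the knob hasn't moved. So the real tips sit roughly 28 mm above the reported TCP and passed over the bar. I measure this offset by touching the bar top, known to be at 128 mm, gently.

```bash
H="python3 -m handwheel"
$H '[[0,0,1,0,0,0],[0,0,1,0,0,0],[0,0,1,0,0,0],[0,0,1,0,0,0],[0,0,0.9,0,0,0],[0,0,0,0,0,0],[0,0,0,0,0,0]]' >/dev/null
python3 to.py .4985 -.0905 .102 86.7|head -1
for i in 1 2 3 4 5 6; do $H '[[0,0,0.1,0,0,0],[0,0,0,0,0,0],[0,0,0,0,0,0]]' | egrep "pos|force:"|head -2; done
```

```text
t 11.82 p [ 0.4973 -0.0906  0.1023] yaw 95.69 F [0.  0.9 1.1] mz -0.04 w 0.004 q7 1.82
position: [0.4985, -0.0906, 0.1018]
force: [1.0, 0.5, 0.1]
position: [0.4983, -0.0906, 0.0995]
force: [0.1, -0.8, -0.2]
position: [0.4988, -0.0907, 0.0987]
force: [-5.0, 1.1, 17.4]
position: [0.4991, -0.0907, 0.0984]
force: [-12.3, 2.3, 38.5]
position: [0.4994, -0.0907, 0.0981]
force: [-19.7, 2.0, 61.9]
position: [0.4997, -0.0907, 0.0978]
force: [-26.6, 5.2, 82.8]
```

Contact came at reported z ≈ 0.099, so the real tips are 29 mm above the reported TCP. I back off, open, turn back to the bar and go lower.

```bash
H="python3 -m handwheel"
$H '[[0,0,-1,0,0,0],[0,0,-1,0,0,0],[0,0,0,0,0,1],[0,0,0,0,0,1],[0,0,0,0,0,1],[0,0,0,0,0,1],[0,0,0,0,0,1],[0,0,0,0,0,1]]' 1 15|egrep "pos|force:"
($H '[[0,0,0,0,0,1],[0,0,0,0,0,1],[0,0,0,0,0,1],[0,0,0,0,0,1],[0,0,0,0,0,1],[0,0,0,0,0,1],[0,0,0,0,0,1],[0,0,0,0,0,1]]'
$H '[[0,0,0,0,0,1],[0,0,0,0,0,1],[0,0,0,0,0,1],[0,0,0,0,0,1],[0,0,0,0,0,1],[0,0,0,0,0,1],[0,0,0,0,0,1],[0,0,0,0,0,1]]'
$H '[[0,0,0,0,0,1],[0,0,0,0,0,1],[0,0,0,0,0,1],[0,0,0,0,0,1],[0,0,0,0,0,1],[0,0,0,0,0,1],[0,0,0,0,0,1],[0,0,0,0,0,0]]')>/dev/null
python3 to.py .4985 -.0905 .073 -20.3
```

```text
position: [0.4983, -0.0906, 0.1314]
force: [-0.4, 0.1, 0.2]
gripper_force: 0.0
t 15.98 p [ 0.4983 -0.0905  0.1313] yaw -20.46 F [ 0.   0.6 -0.7] mz -0.03 w 1.002 q7 0.0
shift now [0.   0.01 2.91] shift after turn [0.   0.01 2.91] turn [ 0.    0.   -0.04]
```

```bash
H="python3 -m handwheel"
$H '[[0,0,0.8,0,0,0],[0,0,0.8,0,0,0],[0,0,0.8,0,0,0],[0,0,0.5,0,0,0],[0,0,0,0,0,0],[0,0,0,0,0,0],[0,0,0,0,0,0],[0,0,0,0,0,0]]' 0.5 >/dev/null
python3 to.py .4985 -.0905 .073 -20.3
$H '[[0,0,0,0,0,0],[0,0,0,0,0,0],[0,0,0,0,0,0],[0,0,0,0,0,0],[0,0,0,0,0,0],[0,0,0,0,0,0],[0,0,0,0,0,0]]' 0 15 | tail -5
python3 to.py .4985 -.0905 .073 -20.3
```

```text
t 16.65 p [ 0.499  -0.0908  0.0742] yaw -20.27 F [ 0.1  0.5 -0.3] mz -0.0 w 0.509 q7 0.07
shift now [ 0.   -0.03  0.06] shift after turn [ 0.   -0.03  0.06] turn [ 0.02 -0.01  0.01]
position: [0.498, -0.0905, 0.0734]
ee_rot: [-2.577, -1.795, 0.0]
force: [-1.1, 0.8, 3.5]
width: 0.153
gripper_force: 14.9
t 17.23 p [ 0.498  -0.0905  0.0734] yaw -20.29 F [-1.1  0.8  3.5] mz 0.01 w 0.153 q7 0.07
shift now [0.01 0.03 0.02] shift after turn [0.01 0.03 0.02] turn [-0.01 -0.    0.  ]
```

Gripped: width is 14 mm and pad force 15 N. Next I turn it counterclockwise.

```bash
H="python3 -m handwheel"
for i in 1 2 3; do $H '[[0,0,0,0,0,-1],[0,0,0,0,0,-1],[0,0,0,0,0,-1],[0,0,0,0,0,-1],[0,0,0,0,0,-1],[0,0,0,0,0,-1],[0,0,0,0,0,-1],[0,0,0,0,0,-1]]' >/dev/null
python3 to.py .4985 -.0905 .073 86.7; done
for i in 1 2 3 4; do $H '[[0,0,0,0,0,-0.7],[0,0,0,0,0,0],[0,0,0,0,0,0]]' >/dev/null
python3 to.py .4985 -.0905 .073 86.7|head -1; done
```

```text
t 17.9 p [ 0.4977 -0.0904  0.0733] yaw 11.9 F [-3.3  0.3  4.8] mz -0.03 w 0.153 q7 0.53
shift now [-0.01  0.04  0.02] shift after turn [-0.04 -0.    0.02] turn [ -0.    -0.02 -18.7 ]
t 18.57 p [ 0.4974 -0.0905  0.0733] yaw 43.89 F [-3.2  1.4  4.6] mz -0.13 w 0.148 q7 1.0
shift now [-0.04  0.04  0.02] shift after turn [-0.05  0.01  0.02] turn [ -0.    -0.02 -10.7 ]
t 19.23 p [ 0.4973 -0.0908  0.0733] yaw 75.88 F [-4.3  0.1  5.4] mz -0.09 w 0.15 q7 1.47
shift now [-0.06  0.03  0.02] shift after turn [-0.06  0.02  0.02] turn [-0.   -0.02 -2.7 ]
t 19.48 p [ 0.4973 -0.0909  0.0733] yaw 78.51 F [-4.8 -0.9  6.2] mz 0.05 w 0.151 q7 1.51
t 19.73 p [ 0.4973 -0.0909  0.0733] yaw 81.31 F [-3.9  0.2  6. ] mz 0.08 w 0.155 q7 1.55
t 19.98 p [ 0.4973 -0.0909  0.0733] yaw 84.11 F [-4.8 -0.5  5.9] mz 0.01 w 0.152 q7 1.6
t 20.23 p [ 0.4973 -0.0909  0.0733] yaw 86.9 F [-4.2 -0.2  5.3] mz 0.01 w 0.151 q7 1.64
```

```bash
H="python3 -m handwheel"
for i in 1 2 3 4; do $H '[[0,0,0,0,0,-0.5],[0,0,0,0,0,0],[0,0,0,0,0,0]]' >/dev/null
python3 to.py .4985 -.0905 .073 86.7|head -1; done
```

```text
t 20.48 p [ 0.4974 -0.0909  0.0733] yaw 88.82 F [-4.5 -0.2  6.3] mz -0.31 w 0.154 q7 1.67
t 20.73 p [ 0.4976 -0.0909  0.0733] yaw 90.79 F [-4.8  0.2  5.8] mz -0.35 w 0.159 q7 1.7
t 20.98 p [ 0.4979 -0.0909  0.0733] yaw 92.78 F [-4.2 -2.1  4.4] mz -0.36 w 0.169 q7 1.72
t 21.23 p [ 0.4982 -0.0909  0.0733] yaw 94.78 F [-4.6 -2.2  4.4] mz -0.47 w 0.173 q7 1.75
```

The stop is felt at about 87.5° yaw, with the moment rising to -0.47 N m. I release, lift and go to the plate.

```bash
H="python3 -m handwheel"
$H '[[0,0,0,0,0,0],[0,0,0,0,0,0],[0,0,0,0,0,0],[0,0,0,0,0,0],[0,0,0,0,0,0],[0,0,-1,0,0,0],[0,0,-1,0,0,0],[0,0,-1,0,0,0]]' 0.7 15 >/dev/null
$H '[[0,0,-1,0,0,0],[0,0,0,0,0,1],[0,0,0,0,0,1],[0,0,0,0,0,1],[0,0,0,0,0,1],[0,0,0,0,0,0.9],[0,0,0,0,0,0],[0,0,0,0,0,0]]' 0.8 >/dev/null
python3 to.py .472 -.3195 .148 75.3
```

```text
t 22.57 p [ 0.4984 -0.0904  0.1533] yaw 75.44 F [ 0.1 -0.3 -0.2] mz -0.01 w 0.797 q7 1.44
shift now [ -1.6  -11.42   0.27] shift after turn [ -1.63 -11.41   0.27] turn [0.   0.   0.04]
```

```bash
H="python3 -m handwheel"
$H '[[-0.13,-0.95,0,0,0,0],[-0.13,-0.95,0,0,0,0],[-0.13,-0.95,0,0,0,0],[-0.13,-0.95,0,0,0,0],[-0.13,-0.95,0,0,0,0],[-0.13,-0.95,0,0,0,0],[-0.13,-0.95,0,0,0,0],[-0.13,-0.95,0,0,0,0]]'  >/dev/null
$H '[[-0.13,-0.95,0,0,0,0],[-0.13,-0.95,0,0,0,0],[-0.13,-0.95,0,0,0,0],[-0.13,-0.95,0,0,0,0],[0,0,0,0,0,0],[0,0,0,0,0,0],[0,0,0,0,0,0]]' >/dev/null
python3 to.py .472 -.3195 .068 75.3
python3 - <<'E'
from h import *
g=cam("side")
# is the timer's white mark now toward the front? bright pixels on the black knob, before/after
a=g["image"][195:225,305:340].astype(int)
b=cv2.imread("pics/side0.png")[195:225,305:340,::-1].astype(int)
for i in (a,b):
    m=(i.min(2)>100); print(m.sum(), "dark centroid",np.argwhere(i.max(2)<45).mean(0).round(1)+[195,305], "dark top row", np.argwhere(i.max(2)<45).min(0)+[195,305])
E
```

```text
t 23.82 p [ 0.4708 -0.3183  0.1531] yaw 75.4 F [0.2 0.9 0.5] mz -0.03 w 0.797 q7 1.91
shift now [-0.07 -0.05  4.26] shift after turn [-0.07 -0.04  4.26] turn [ 0.01 -0.    0.03]
682 dark centroid [217.3 321.7] dark top row [206 310]
585 dark centroid [217.7 320. ] dark top row [206 310]
```

```bash
H="python3 -m handwheel"
$H '[[-0.07,-0.05,1,0,0,0],[0,0,1,0,0,0],[0,0,1,0,0,0],[0,0,0.9,0,0,0],[0,0,0.35,0,0,0],[0,0,0,0,0,0],[0,0,0,0,0,0],[0,0,0,0,0,0]]' 0.5 >/dev/null
python3 to.py .472 -.3195 .068 75.3
$H '[[0,0,0,0,0,0],[0,0,0,0,0,0],[0,0,0,0,0,0],[0,0,0,0,0,0],[0,0,0,0,0,0],[0,0,0,0,0,0],[0,0,0,0,0,0]]' 0 30 | tail -5
python3 to.py .472 -.3195 .068 75.3
```

```text
t 24.53 p [ 0.4727 -0.3205  0.0694] yaw 75.35 F [ 0.6  0.6 -0.1] mz -0.03 w 0.503 q7 1.93
shift now [0.04 0.04 0.07] shift after turn [0.04 0.04 0.07] turn [-0.    0.02  0.01]
position: [0.4719, -0.3205, 0.0685]
ee_rot: [0.402, 3.116, -0.0]
force: [-0.4, 0.6, 2.8]
width: 0.172
gripper_force: 29.9
t 25.12 p [ 0.4719 -0.3205  0.0685] yaw 75.31 F [-0.4  0.6  2.8] mz 0.02 w 0.172 q7 1.93
shift now [0.01 0.05 0.03] shift after turn [0.01 0.05 0.03] turn [-0.  0.  0.]
```

Plate gripped (16 mm, 30 N). I lift it straight up, then turn and carry it over.

```bash
H="python3 -m handwheel"
$H '[[0,0,-0.5,0,0,0],[0,0,-1,0,0,0],[0,0,-1,0,0,0],[0,0,-1,0,0,0],[0,0,-1,0,0,0],[0,0,-1,0,0,0],[0,0,-1,0,0,0],[0,0,-1,0,0,0]]' |tail -5
$H '[[0,0,-0.5,0,0,-1],[0,0,0,0,0,-1],[0,0,0,0,0,-0.85],[0,0,0,0,0,0],[0,0,0,0,0,0]]' |tail -5
python3 to.py .5064 .0586 .22 86.7
```

```text
position: [0.4714, -0.3202, 0.2197]
ee_rot: [-0.402, -3.115, -0.0]
force: [0.4, 0.3, -2.9]
width: 0.176
gripper_force: 29.9
position: [0.4714, -0.3203, 0.2285]
ee_rot: [-0.093, -3.14, -0.0]
force: [-0.5, -0.3, -1.8]
width: 0.17
gripper_force: 29.9
t 26.2 p [ 0.4714 -0.3203  0.2285] yaw 86.59 F [-0.5 -0.3 -1.8] mz -0.04 w 0.17 q7 2.08
shift now [-0.62 19.02  0.43] shift after turn [-0.65 19.01  0.43] turn [ 0.   -0.   -0.03]
```

```bash
H="python3 -m handwheel"
$H '[[-0.03,0.95,0,0,0,0],[-0.03,0.95,0,0,0,0],[-0.03,0.95,0,0,0,0],[-0.03,0.95,0,0,0,0],[-0.03,0.95,0,0,0,0],[-0.03,0.95,0,0,0,0],[-0.03,0.95,0,0,0,0],[-0.03,0.95,0,0,0,0]]' >/dev/null
$H '[[-0.03,0.95,0,0,0,0],[-0.03,0.95,0,0,0,0],[-0.03,0.95,0,0,0,0],[-0.03,0.95,0,0,0,0],[-0.03,0.95,0,0,0,0],[-0.03,0.95,0,0,0,0],[-0.03,0.95,0,0,0,0],[-0.03,0.95,0,0,0,0]]' >/dev/null
$H '[[-0.03,0.95,0,0,0,0],[-0.03,0.95,0,0,0,0],[-0.03,0.95,0,0,0,0],[-0.03,0.95,0,0,0,0],[0,0,0,0,0,0],[0,0,0,0,0,0],[0,0,0,0,0,0]]' >/dev/null
python3 to.py .5064 .0586 .178 86.7
```

```text
t 28.12 p [0.5053 0.0576 0.2282] yaw 86.62 F [ 0.1  0.7 -1.8] mz -0.0 w 0.171 q7 1.28
shift now [-0.05  0.06  2.51] shift after turn [-0.05  0.05  2.51] turn [-0.01 -0.01 -0.02]
```

```bash
H="python3 -m handwheel"
$H '[[-0.05,0.06,0.8,0,0,0],[0,0,0.8,0,0,0],[0,0,0.8,0,0,0],[0,0,0.3,0,0,0],[0,0,0,0,0,0],[0,0,0,0,0,0],[0,0,0,0,0,0]]' >/dev/null
python3 to.py .5064 .0586 .178 86.7
cat > fit.py <<'E'
from h import *
from scipy.optimize import minimize
for n in("side","top"):
    g=cam(n); s=observe(); p=np.array(s["position"]); z0=p[2]-.0585; M=R.from_rotvec(s["ee_rot"]).as_matrix(); yaw=np.arctan2(M[1,1],M[0,1])-np.pi/2
    rr=trace("plate",n)
    if not rr: print(n,"none"); continue
    t=rr[0]; m=t["region"]; print(n,t["score"],m.sum(),(np.array(t["rect"])*[640,400,640,400]).round(1))
    if n=="top": continue
    S=8
    def mask(dx,dy,dyaw,dz):
        o=np.zeros((400*S//1,640*S//1),np.uint8) if 0 else np.zeros((120*S,160*S),np.uint8)
        c,sn=np.cos(yaw+dyaw),np.sin(yaw+dyaw)
        for X,Y,a,b in((.09,.006,0,.07),(.12,.01,.07,.08),(.07,.016,.08,.12)):
            P=[w2px(g,[p[0]+dx+c*x-sn*y,p[1]+dy+sn*x+c*y,z0+dz+z]) for x in(-X/2,X/2) for y in(-Y/2,Y/2) for z in(a,b)]
            q=(np.array(P)-[220,110]+.5)*S; cv2.fillConvexPoly(o,cv2.convexHull(np.int32(q.round())),255)
        return cv2.resize(o,(160,120),interpolation=cv2.INTER_AREA)/255.
    T=m[110:230,220:380].astype(float)
    # ignore the zone of the grip/fingers: above the shoulder line
    def w(): 
        c,sn=np.cos(yaw),np.sin(yaw); k=np.ones((120,160))
        A=[np.array(w2px(g,[p[0]+c*x,p[1]+sn*x,z0+.086]))-[220,110] for x in(-.035,.035)]
        B=[np.array(w2px(g,[p[0]+c*x,p[1]+sn*x,z0+.30]))-[220,110] for x in(-.2,.2)]
        cv2.fillConvexPoly(k,cv2.convexHull(np.int32(A+B)),0); return k
    W=w()
    f=lambda v:(np.abs(mask(v[0]/1e3,v[1]/1e3,0,v[2]/1e3)-T)*W).sum()
    r=minimize(f,[0,0,0],method="Nelder-Mead",options=dict(initial_simplex=[[0,0,0],[5,0,0],[0,5,0],[0,0,3]]))
    print("at 0",f([0,0,0]),"fit mm dx dy dz",r.x.round(1),r.fun, "z0",z0)
    r=minimize(lambda v:f([v[0],v[1],0]),[0,0],method="Nelder-Mead",options=dict(initial_simplex=[[0,0],[5,0],[0,5]]))
    print("z fixed: dx dy",r.x.round(1),r.fun)
E
python3 fit.py
```

```text
t 28.7 p [0.5073 0.0591 0.1753] yaw 86.67 F [ 0.1  0.1 -2.1] mz 0.0 w 0.171 q7 1.28
shift now [ 0.04 -0.03 -0.14] shift after turn [ 0.04 -0.03 -0.14] turn [ 0.    0.02 -0.01]
side 0.59 775 [285.3 174.6  33.2  41.9]
at 0 112.1843137254902 fit mm dx dy dz [ 2.4 -1.6  0.9] 81.83529411764707 z0 0.11683807794098341
z fixed: dx dy [ 3.  -0.9] 81.54509803921569
top none
```

The held plate fits to about (+2.5, -1) mm from the tool, close to the slot's clearance. I shift a little for that and lower while feeling for contact.

```bash
H="python3 -m handwheel"
python3 to.py .5054 .0588 .158 86.7
$H '[[0.05,0,0.2,0,0,0],[0,0,0.2,0,0,0],[0,0,0.2,0,0,0],[0,0,0,0,0,0],[0,0,0,0,0,0]]' |egrep "pos|force:"
python3 to.py .5054 .0588 .148 86.7
```

```text
t 28.9 p [0.507  0.0595 0.175 ] yaw 86.71 F [ 0.6  0.  -2.2] mz 0.0 w 0.173 q7 1.28
shift now [ 0.08 -0.04  0.85] shift after turn [ 0.08 -0.04  0.85] turn [0.   0.02 0.  ]
position: [0.5053, 0.0594, 0.1619]
force: [0.8, 0.7, -1.8]
gripper_force: 29.9
t 29.32 p [0.5053 0.0594 0.1619] yaw 86.71 F [ 0.8  0.7 -1.8] mz 0.02 w 0.171 q7 1.28
shift now [-0.01 -0.03  0.69] shift after turn [-0.01 -0.03  0.69] turn [-0.   -0.01  0.  ]
```

```bash
H="python3 -m handwheel"
$H '[[0,-0.03,0.15,0,0,0],[0,0,0,0,0,0],[0,0,0,0,0,0]]' |egrep "pos|force:"
$H '[[0,0,0.1,0,0,0],[0,0,0,0,0,0],[0,0,0,0,0,0]]' |egrep "pos|force:"
$H '[[0,0,0.1,0,0,0],[0,0,0,0,0,0],[0,0,0,0,0,0]]' |egrep "pos|force:"
python3 to.py .5054 .0588 .0885 86.7
```

```text
position: [0.5055, 0.0588, 0.1592]
force: [0.5, 0.2, -1.1]
gripper_force: 29.9
position: [0.5055, 0.0589, 0.1573]
force: [0.4, 0.4, -1.3]
gripper_force: 29.9
position: [0.5055, 0.0589, 0.1552]
force: [-0.4, -0.1, -1.8]
gripper_force: 29.9
t 30.07 p [0.5055 0.0589 0.1552] yaw 86.72 F [-0.4 -0.1 -1.8] mz 0.05 w 0.17 q7 1.28
shift now [ 0.   -0.    3.34] shift after turn [ 0.   -0.    3.34] turn [-0. -0.  0.]
```

It is inside the mouth without touching. Continue guiding it down.

```bash
H="python3 -m handwheel"
$H '[[0,0,0.25,0,0,0],[0,0,0.25,0,0,0],[0,0,0,0,0,0]]' |egrep "pos|force:"
$H '[[0,0,0.25,0,0,0],[0,0,0.25,0,0,0],[0,0,0.25,0,0,0],[0,0,0,0,0,0]]' |egrep "pos|force:"
$H '[[0,0,0.25,0,0,0],[0,0,0.25,0,0,0],[0,0,0.25,0,0,0],[0,0,0,0,0,0]]' |egrep "pos|force:"
```

```text
position: [0.5048, 0.0587, 0.1441]
force: [-0.7, -0.2, -2.2]
gripper_force: 29.9
position: [0.5048, 0.0588, 0.1291]
force: [0.7, -0.3, -2.5]
gripper_force: 29.9
position: [0.5049, 0.0588, 0.1142]
force: [0.3, 0.4, -2.1]
gripper_force: 29.9
```

```bash
H="python3 -m handwheel"
$H '[[0,0,0.25,0,0,0],[0,0,0.25,0,0,0],[0,0,0.25,0,0,0],[0,0,0.25,0,0,0],[0,0,0,0,0,0]]' |egrep "pos|force:"
$H '[[0,0,0.15,0,0,0],[0,0,0,0,0,0],[0,0,0,0,0,0]]' |egrep "pos|force:"
$H '[[0,0,0.06,0,0,0],[0,0,0,0,0,0],[0,0,0,0,0,0]]' |egrep "pos|force:"
```

```text
position: [0.5049, 0.0587, 0.0942]
force: [-0.4, -0.8, -2.1]
gripper_force: 29.9
position: [0.5056, 0.0589, 0.0923]
force: [0.2, 0.5, -2.0]
gripper_force: 29.9
position: [0.5057, 0.0589, 0.0912]
force: [-0.4, 0.3, -2.2]
gripper_force: 29.9
```

```bash
H="python3 -m handwheel"
for i in 1 2 3; do $H '[[0,0,0.06,0,0,0],[0,0,0,0,0,0],[0,0,0,0,0,0]]' |egrep "pos|force:"|head -2; done
```

```text
position: [0.5056, 0.0589, 0.0899]
force: [-0.4, 0.8, -2.7]
position: [0.5056, 0.0589, 0.0887]
force: [0.6, 0.7, -1.7]
position: [0.5057, 0.0589, 0.0884]
force: [-4.2, -0.9, 10.0]
```

The shoulder rests on the block (10 N contact at the expected height). I release and lift clear.

```bash
H="python3 -m handwheel"
$H '[[0,0,0,0,0,0],[0,0,0,0,0,0],[0,0,0,0,0,0],[0,0,0,0,0,0],[0,0,0,0,0,0],[0,0,0,0,0,0]]' 0.6 >/dev/null
python3 to.py .5056 .0589 .2 86.7
for i in 1 2; do $H '[[0,0,-0.5,0,0,0],[0,0,-0.8,0,0,0],[0,0,-1,0,0,0],[0,0,-1,0,0,0],[0,0,-1,0,0,0],[0,0,0,0,0,0],[0,0,0,0,0,0]]' >/dev/null; done
python3 to.py .5056 .0589 .2 86.7
python3 - <<'E'
from h import *
g=cam("side")
for r in place_of("plate","side")[:1]: print(r["score"],r["point"][0]*640,r["point"][1]*400,"expect",w2px(g,[.5064,.0586,.03]))
for r in trace("plate","side")[:1]: print(r["score"],(np.array(r["rect"])*[640,400,640,400]).round(1))
P=[]
c,s=np.cos(-.0576),np.sin(-.0576)
for X,Y,zs in((.12,.01,(.1,.11)),(.07,.016,(.11,.15))):
    P+=[w2px(g,[.5064+c*x-s*y,.0586+s*x+c*y,z]) for x in(-X/2,X/2) for y in(-Y/2,Y/2) for z in zs]
P=np.array(P); print("expect rect",(P.min(0)+P.max(0))/2,np.ptp(P,axis=0))
# knob state: white-mark pixels near where the bar top would show it at zero / at the start
for n,a in(("zero",176.7),("start",69.7)):
    q=w2px(g,[.4985+.018*np.cos(np.radians(a)),-.0905+.018*np.sin(np.radians(a)),.128]); u,v=np.int32(np.round(q)); print(n,u,v,g["image"][v-2:v+3,u-2:u+3].max(2).tolist())
E
```

```text
t 33.15 p [0.5056 0.0589 0.0874] yaw 86.72 F [ 0.4 -0.3 -0.3] mz -0.02 w 0.559 q7 1.27
shift now [-0.   -0.   -5.63] shift after turn [-0.   -0.   -5.63] turn [ 0. -0.  0.]
t 34.32 p [0.5059 0.059  0.2603] yaw 86.71 F [ 0.1  0.1 -1. ] mz 0.01 w 0.6 q7 1.28
shift now [ 0.02 -0.    3.01] shift after turn [ 0.01 -0.    3.01] turn [0.01 0.02 0.  ]
0.71 286.016 209.28 expect (np.float64(284.7669027741448), np.float64(210.45060869332335))
0.58 [286.  188.   30.8  24. ]
expect rect [283.22702674 187.27781404] [33.72406542 29.97811235]
zero 315 212 [[171, 138, 118, 138, 141], [162, 125, 111, 160, 172], [122, 113, 137, 161, 141], [149, 167, 132, 107, 73], [146, 136, 87, 50, 31]]
start 317 205 [[136, 135, 136, 136, 140], [134, 136, 136, 144, 175], [134, 139, 149, 178, 220], [145, 177, 210, 220, 229], [172, 215, 225, 224, 222]]
```

The plate and the knob mark show where they should be, and the arm is clear, so I hand in.

```bash
python3 -c "
from cell import sign_off
print(sign_off())"
```

```text
the job is handed in; nothing more can be done
None
```

The job is handed in, with no verdict shown: the timer knob was turned back to its zero stop (the stop was felt), the gate plate was lowered onto the outlet block down to its shoulder, and the arm was lifted clear; I kept away from the cup, tape and weight but did not re-check them.

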